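Fit and lock the grinding cup on the nut mill

TASK

Carry the filled grinding cup upright to the nut mill and set it into the collar with its handle over the mill's right-hand side, as you face its front panel. Press it fully down until it clicks home, then turn it a quarter turn clockwise, seen from above, until it stops, locked with the handle over the front panel. Let go of it, and leave the jars, bottles, mug and scoop standing where they are.

Things in the scene. Friction and masses are not known exactly. Their poses are not given: they have to be found in the camera images.
- mill: Nut mill, fixed: white housing 160 mm wide, 90 mm high, from 85 mm before to 115 mm behind its collar axis, with a round steel bayonet collar on top. Origin: on the collar axis at counter level; z up; x to the mill's back. Its front (grey panel, round dial, switch) looks to its -x. y is to the left for someone who faces the front, so its right-hand side is -y.
- mill_collar (a point): Centre of the collar's open mouth, 124 mm up; axes as the mill's. Collar outside diameter 138 mm, bore radius 49.5 mm. Two upright keyways go out to radius 61 mm: a wide one at the back (+x, 42 mm wide at the bore), a narrow one at the front (-x, 30 mm). Four sprung steel balls stand 5 mm out of the bore, 10 mm below the mouth. Black rim marks: -y (set in), -x (locked).
- mill_seat (a point): Centre of the flat seat inside the collar, 90 mm up; axes as the mill's. In the 9 mm above it runs the channel for the cup's lugs; stops let them turn only a quarter turn clockwise from above. Set in, the cup rests on the balls 11 to 15 mm above home; a push of about 6 to 12 N beyond its weight clicks it down on the seat. It cannot turn before that.
- cup: Grinding cup, loose: round steel cup with tight grey lid, black knob and black side handle; about 0.5 kg. Origin: centre of its underside; z up; x towards its handle. Foot radius 44 mm for the lowest 10 mm, 48 mm from 17 mm up (a groove at 20 to 28 mm takes the balls), 54 mm above 42 mm; lid radius 55.5 mm, its top 101 mm up. Home, the underside lies on the seat.
- cup_lugs (a point): Centre of the cup's foot, 3.5 mm up; axes as the cup's. Two 7 mm high lugs reach radius 55 mm: 34 mm wide to the cup's +y, 22 mm to its -y. So the cup enters only with its handle over the mill's -y side (cup yaw = mill yaw - 90 degrees), within 4 degrees and 3 mm. Locked, the handle points to the mill's -x (cup yaw = mill yaw - 180 degrees).
- cup_handle (a point): Middle of the upright bar of the cup's handle, 88 mm from the cup's axis, 69 mm above its underside. Bar 16 mm (radial) by 18 mm, from 44 to 94 mm above the underside; 26 mm free between it and the cup; level arms join it at top and bottom. Once the cup is home a sideways push of 2 to 4 N here turns it; the end stop is firm.
- cup_knob (a point): Centre of the top face of the lid's black knob: upright round cylinder 42 mm in diameter, 34 mm high, on the cup's axis, 135 mm above the cup's underside.
- tub_low: Bystander: low dark tub with black lid, 72 mm diameter, 52 mm high, between mill and cup. Origin: centre of its underside.
- honey_jar: Bystander: amber honey jar, 70 mm diameter, 85 mm high, between mill and cup. Origin: centre of its underside.
- oil_tall: Bystander: amber oil bottle, 68 mm diameter, 210 mm high, at the back. Origin: centre of its underside.
- oil_short: Bystander: dark green oil bottle, 60 mm diameter, 170 mm high, at the back. Origin: centre of its underside.
- tub_side: Bystander: dark tub with black lid, 84 mm diameter, 70 mm high, at the left. Origin: centre of its underside.
- steel_mug: Bystander: open steel measuring mug without a lid, 80 mm diameter, 95 mm high, at the right. Origin: centre of its underside.
- scoop: Bystander: aluminium scoop, 170 mm long, lying at the right near the robot. Origin: on its underside, 8 mm from the closed end of its pan.
Things that resemble listed ones, but are neither listed nor needed, are in the scene too. Leave any pink look-alike of the cup alone.

How it is judged:
On the way:
1. the cup is pressed fully home in the collar, handle still over the mill's right-hand side (z of cup in the frame of mill below 0.0935 m and horizontal distance between cup and mill_seat below 0.006 m and y of cup_handle in the frame of mill below -0.08 m), for 0.1 s.
At the end, for the whole second after the job is handed in: The cup sits on the mill's seat (underside within 4.5 mm of it, within 6 mm of the collar axis, upright within 0.06 rad), turned to its stop with the handle over the front (handle bar within 18 mm, about 12 degrees, of the mill's front line), at rest and released (z of cup in the frame of mill below 0.0945 m and horizontal distance between cup and mill_seat below 0.006 m and angle between cup's own z axis and vertical below 0.06 rad and x of cup_handle in the frame of mill below -0.075 m and y of cup_handle in the frame of mill between -0.018 and 0.018 m and linear speed of cup below 0.02 m/s); the robot touches nothing.
It fails at once if the filled cup is tipped more than 30 degrees (angle between cup's own z axis and vertical above 0.52 rad).
It fails at once if a jar, bottle, mug or the scoop is shifted more than 30 mm or knocked over (distance of any of tub_low, honey_jar, oil_tall, oil_short, tub_side, steel_mug, scoop from where it was at the start of the episode above 0.03 m or angle between any of tub_low, honey_jar, oil_tall, oil_short, tub_side, steel_mug's own z axis and vertical above 0.6 rad).
It also fails if it takes over 67 s, if anything falls off the work surface, if the arm or the gripper's body presses on something with over 40 N, if the wrist force passes 120 N, or if a joint passes its speed limit or range.

ROBOT

A 6-joint arm with a two-finger parallel gripper is mounted at the origin on the work surface. World frame = base frame: x ahead of the robot, y to its left, z up, the work surface at z = 0. Lengths are in m, angles in rad, forces in N, time in s.
With the tool pointing down it reaches from about 0.35 to 0.85 m from the base axis. Payload 8.1 kg.
Tool frame: the origin (TCP) lies on the centre line of the jaws, within the pads' length; the fingertips stand 19 mm ahead of it and the grasp point (between the pads) is the TCP; z points along the fingers, y is the direction in which the jaws open and shut (so a half turn about z gives the same grasp; the last joint's range is limited). The gripper opens to 93 mm and grips with 3 to 60 N. Pads are 15 mm wide; open, the fingers measure 128 mm over their backs; the gripper's body (75 mm by 188 mm) begins 65 mm behind the grasp point.
Start: joints at [-1.199, 0.13, 1.488, -0, 1.523, -0.085], TCP at [0.265, -0.538, 0.238] pointing down, gripper open.
Joint ranges: [-2.96, 2.96], [-0.89, 2.26], [0.02, 2.5], [-1.34, 4.48], [0, 2.73], [-2.66, 2.66]. Speed limits (rad/s): [2.39, 2.39, 2.79, 3.14, 3.14, 3.14].

INTERFACE

Orientations are given as a rotation vector (axis times angle).
In Python, from rig import r gives the robot as it stands.
- The arm moves only by the tool drive_tool, never from a script. Its argument "increments" is a list of rows, each an object with "grip": the opening, from -1 (shut) to 1 (fully open); "offset": the shift along the tool's x, y, z in m, a list of three; "turn": the turn, a rotation vector about the tool's x, y, z in degrees, a list of three. In form: [{"grip": grip, "offset": [dx, dy, dz], "turn": [ax, ay, az]}, ...]. A call has 1 to 8 rows; each row is the pose to reach, as a shift and turn from the pose commanded when the call began, along the tool's axes at that moment; what a row does not reach only later rows make up. A row lasts 1/12 s, in which the tool goes at most 41.7 mm and 7.16 degrees, less where a joint would pass 70% of its speed; a pose out of reach is approached as far as the arm can. A call with a gripper value outside its range is refused whole. The fingers move at their own pace and stop on an object; "newtons" is the grip in N (left out, the last holds). Time passes only in rows, so rows that repeat a pose let the fingers close. It gives the time, the measured TCP pose, the force and the opening at its end, in the units of the state.
- r.sense(): the state, without advancing time (a new reading comes with each control period).
- r.read_camera(name): name is "scene" or "side" or "wrist"; returns (picture, depth): 384x512x3 uint8, red, green, blue; 384x512 float32, m along the optical axis (not along the pixel's ray), 0 where there is no reading.
- r.get_calibration(name): a dict with "fx", "fy", "cx", "cy" (pixels), "R" (3x3) and "t" (3): a world point X has camera coordinates R X + t; the wrist camera has in their place "mount" (4x4, takes a point from camera to tool coordinates, whose origin is the TCP and whose axes are the flange's). Camera axes: x right, y down, z forward; pixel columns grow to the right and rows downward; lengths in m; the calibration is good to about 2 mm. A picture is of the moment at which its call begins: read the wrist's pose just before it. get_calibration takes no time and is no camera call.
- r.finish_job(): hands the job in, once; it reports no verdict.
The state is a dict: "t": time; "joint_pos": joint angles; "qd": joint speeds; "joint_efforts": joint torques, N m; "eef_pos": TCP position; "ee_rot": TCP orientation; "contact_force": force on the tool from outside, world axes, zero at the start; "moment": the same for the moment, N m; "grip_width": opening from 0.0 (shut) to 1.0 (fully open).
Only numpy, scipy, OpenCV 4.12 (cv2) and the standard library are available. Lean on these libraries where they do the work, as an engineer would, in place of code of your own. Each camera call takes 0.05 s, during which the arm holds its last target.

## Working session

There is one attempt and no reset: what is moved stays moved. The work goes in short steps, Python scripts to look and compute and a tool call to move; the robot and the scene stay as the last step left them, time stands still between calls to the robot, and variables do not carry over. Pictures are saved under pics/ and viewed, and the job is handed in when it is done.

Besides the shell and the picture viewer there is one more tool, called after "Request:" as a command line: name --argument value ..., lists and objects as JSON in quotes. drive_tool: Moves the arm, as the interface text tells. Its arguments: {"type":"object","properties":{"increments":{"type":"array","items":{"type":"object","properties":{"grip":{"type":"number"},"offset":{"type":"array","items":{"type":"number"}},"turn":{"type":"array","items":{"type":"number"}}}}},"newtons":{"type":"number"}},"required":["increments"]}

```bash
ls; mkdir -p pics; python3 - <<'E'
from rig import r
import cv2,numpy as np
print(r.sense())
for n in("scene","side","wrist"):
    p,d=r.read_camera(n); cv2.imwrite(f"pics/{n}0.png",p[...,::-1]); np.savez(f"{n}0.npz",p=p,d=d)
    print(n,r.get_calibration(n))
E
```

```text
pics
{'t': 0.0, 'joint_pos': array([-1.19940836e+00,  1.31163318e-01,  1.48927032e+00, -2.35555822e-05,
        1.52299151e+00, -8.53850614e-02]), 'qd': array([ 0.00022753, -0.00070751, -0.00052792,  0.00086323, -0.00032042,
       -0.00069337]), 'joint_efforts': array([ 2.32472106e-03, -5.59826875e+01, -4.91764104e+01,  7.71327596e-02,
        3.53299279e-02, -1.77747643e-04]), 'eef_pos': array([ 0.26445948, -0.53798116,  0.23659105]), 'ee_rot': array([-3.05825095e+00, -7.10867997e-01,  4.46547453e-04]), 'contact_force': array([0.49599238, 0.88419394, 0.06906252]), 'moment': array([-0.01876617, -0.01636637, -0.01178968]), 'grip_width': 1.0019102738035193}
scene {'fx': 349.4823608208524, 'fy': 349.4823608208524, 'cx': 254.4226355995567, 'cy': 197.95191595276526, 'R': array([[ 0.81914673,  0.57356434, -0.00475296],
       [ 0.44160537, -0.63593179, -0.6329103 ],
       [-0.36603734,  0.51634747, -0.77421054]]), 't': array([-0.40464643, -0.13535201,  1.44002193])}
side {'fx': 484.05341051055285, 'fy': 484.05341051055285, 'cx': 263.6345381241536, 'cy': 190.2116819677307, 'R': array([[ 0.90754599, -0.41962826, -0.01650442],
       [-0.30852843, -0.63957318, -0.70409968],
       [ 0.28490435,  0.64409492, -0.70990932]]), 't': array([-0.44413275,  0.22626531,  1.55743438])}
wrist {'fx': 338.6508405939332, 'fy': 338.6508405939332, 'cx': 257.44936973366714, 'cy': 185.46100945379447, 'mount': array([[-1.39201204e-03, -9.69697239e-01, -2.44305806e-01,
         6.69039298e-02],
       [ 9.99999017e-01, -1.39043834e-03, -1.78900592e-04,
        -2.93552265e-05],
       [-1.66212749e-04, -2.44305815e-01,  9.69698222e-01,
        -1.46533637e-01],
       [ 0.00000000e+00,  0.00000000e+00,  0.00000000e+00,
         1.00000000e+00]])}
```

View pics/scene0.png

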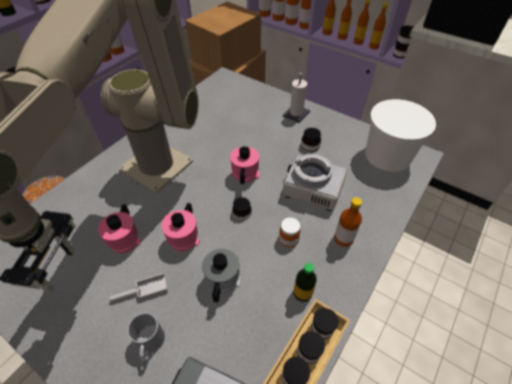

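View pics/side0.png

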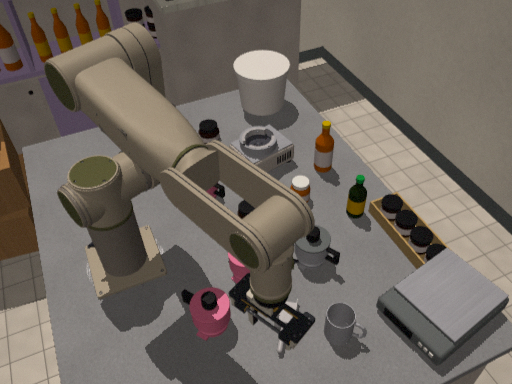

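View pics/wrist0.png

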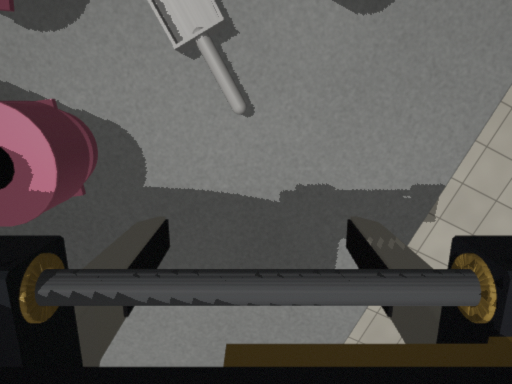

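The scene view shows the grey cup at about (220,268) with its handle towards (217,290), and the mill collar at about (313,170). Three pink look-alikes stand around them. I'll enlarge both areas and build height-sliced point clouds.

```bash
cat > h.py <<'E'
import numpy as np,cv2
from rig import r
from scipy.spatial.transform import Rotation as Ro
def cloud(n,d,pose=None):
    c=r.get_calibration(n); v,u=np.mgrid[0:d.shape[0],0:d.shape[1]]
    X=np.stack([(u-c['cx'])/c['fx']*d,(v-c['cy'])/c['fy']*d,d],-1)
    if 'mount' in c:
        M=c['mount']; X=X@M[:3,:3].T+M[:3,3]
        R=Ro.from_rotvec(pose[1]).as_matrix(); return X@R.T+pose[0]
    return (X-c['t'])@c['R']
def fitc(P):
    A=np.c_[2*P,np.ones(len(P))]; s=np.linalg.lstsq(A,(P**2).sum(1),rcond=None)[0]
    return s[:2],np.sqrt(s[2]+s[0]**2+s[1]**2)
E
python3 - <<'E'
from h import *
for n,b in(("scene",[(190,240,60,70),(270,140,90,80)]),("side",[(285,215,70,60),(215,110,90,80)])):
    z=np.load(n+"0.npz");p,d=z['p'],z['d']; W=cloud(n,d)
    for i,(x,y,w,h) in enumerate(b):
        cv2.imwrite(f"pics/{n}c{i}.png",cv2.resize(p[y:y+h,x:x+w,::-1],None,fx=7,fy=7,interpolation=cv2.INTER_CUBIC))
        Q=W[y:y+h,x:x+w]; m=(d[y:y+h,x:x+w]>0)
        H=Q[...,2][m]; print(n,i,np.histogram(H,bins=np.arange(0,.26,.01))[0], np.median(Q[m],0))
p=[cv2.imread(f"pics/{n}c{i}.png") for n in("scene","side") for i in(0,1)]
T=np.zeros((1120,1260,3),np.uint8)
for k,q in enumerate(p):
    y,x=(k//2)*560,(k%2)*630; T[y:y+q.shape[0],x:x+q.shape[1]]=q[:560,:630]
cv2.imwrite("pics/crops.png",cv2.resize(T,None,fx=.53,fy=.53,interpolation=cv2.INTER_AREA))
E
```

```text
scene 0 [1475   22   19    3   45   63   53   52   63  327  558   24   21  148
    0    0    0    0    0    0    0    0    0    0    0] [ 0.54372271 -0.25754334  0.00150148]
scene 1 [2358   63  113  141  146  126  119  140  561  625  133  149  411   29
   67   55   26   18   19   16   40   31    0    0    0] [0.59007503 0.24515605 0.00276041]
side 0 [968  50  33  14  66 104  81  76  80 279 310  26  27  81   1   0   0   0
   0   0   0   0   0   0   0] [ 0.55283178 -0.28532309  0.04332715]
side 1 [1349   80   88   80   71   87   91  140  643  428  132  171  311    7
    0    0    0    0    0    0    0    0    0    0    0] [0.58971447 0.19298044 0.07958975]
```

View pics/crops.png

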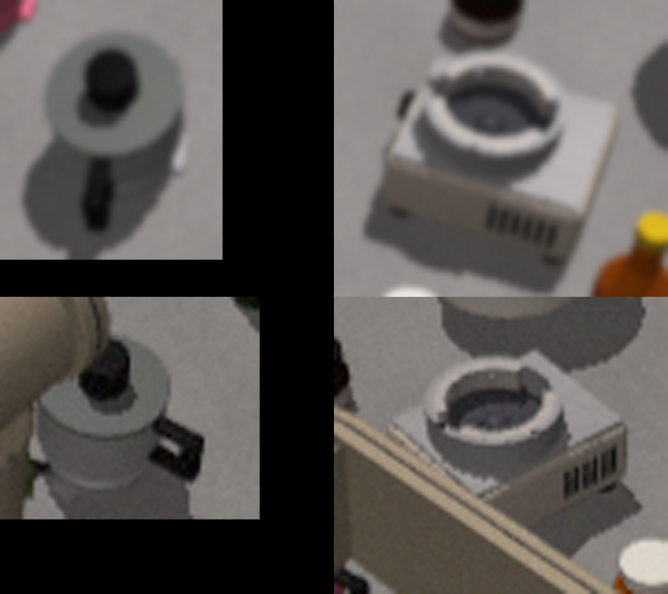

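```bash
python3 - <<'E'
from h import *
P={}
for n in("scene","side"):
    z=np.load(n+"0.npz");P[n]=(z['p'],cloud(n,z['d']),z['d']>0)
for n,(p,W,m) in P.items():
    # knob, lid, collar
    k=m&(abs(W[...,0]-.52)<.15)&(abs(W[...,1]+.28)<.15)
    for a,b in((.092,.108),(.128,.142)):
        q=W[k&(W[...,2]>a)&(W[...,2]<b)][:,:2]
        if len(q):
            c,R=cv2.minEnclosingCircle(q.astype(np.float32)); print(n,"cup",a,len(q),q.mean(0),c,R)
    g=m&(abs(W[...,0]-.6)<.25)&(abs(W[...,1]-.22)<.2)
    q=W[g&(W[...,2]>.117)&(W[...,2]<.13)]
    print(n,"collar",len(q),q.mean(0))
    # housing top
    s=g&(W[...,2]>.08)&(W[...,2]<.1)
    lab=cv2.connectedComponentsWithStats(s.astype(np.uint8))
    i=1+np.argmax(lab[2][1:,4]); pts=W[lab[1]==i]
    print(lab[2][i],cv2.minAreaRect(pts[:,:2].astype(np.float32)),np.median(pts[:,2]))
# top-down map
S=1500
im=np.zeros((600,700,3),np.uint8); zb=np.full((600,700),-1.)
for n,(p,W,m) in P.items():
    f=W[m&(W[...,2]<.26)]; c=p[m&(W[...,2]<.26)]
    o=np.argsort(f[:,2]); f,c=f[o],c[o]
    x=((.9-f[:,0])*800).astype(int); y=((.45-f[:,1])*800).astype(int)
    ok=(x>=0)&(x<599)&(y>=0)&(y<699)
    for a,b,cc,h in zip(x[ok],y[ok],c[ok],f[ok,2]):
        if h>zb[a,b]-.003: im[a:a+2,b:b+2]=cc[::-1]; zb[a:a+2,b:b+2]=h
cv2.imwrite("pics/top0.png",im)
E
```

```text
scene cup 0.092 981 [ 0.52440519 -0.24639695] (0.48003089427948, -0.24340760707855225) 0.13705143332481384
scene cup 0.128 151 [ 0.54336693 -0.24620537] (0.5425901412963867, -0.24586789309978485) 0.021352006122469902
scene collar 521 [0.60781194 0.22094415 0.12347611]
[285 155  62  45 844] ((0.5956485271453857, 0.24631968140602112), (0.1965884566307068, 0.15898708999156952), 12.287033081054688) 0.08973585425287947
side cup 0.092 543 [ 0.54165982 -0.26900155] (0.5519031882286072, -0.27015766501426697) 0.07066840678453445
side cup 0.128 91 [ 0.54144134 -0.25389658] (0.5409290194511414, -0.2486095428466797) 0.023179778829216957
side collar 440 [0.60460184 0.21957589 0.12295499]
[229 125  64  41 647] ((0.5927902460098267, 0.24188017845153809), (0.1963231861591339, 0.16268642246723175), 11.95047664642334) 0.08890783659564588
```

View pics/top0.png

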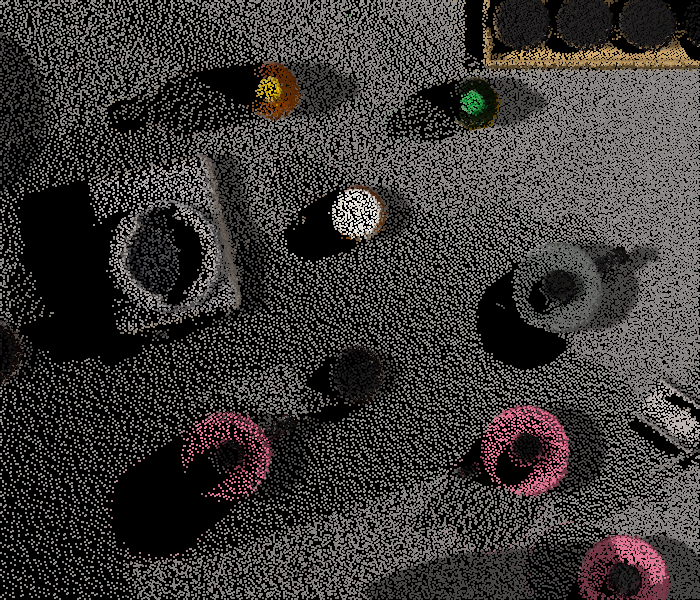

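```bash
python3 - <<'E'
from h import *
from scipy.optimize import least_squares
for n in("scene","side"):
    z=np.load(n+"0.npz");W=cloud(n,z['d']);m=z['d']>0
    q=W[m&(abs(W[...,2]-.124)<.006)&(abs(W[...,0]-.6)<.11)&(abs(W[...,1]-.23)<.11)][:,:2]
    # annulus containment 49.5..69
    def f(c):
        R=np.hypot(*(q-c).T); return np.r_[np.maximum(R-67.5e-3,0),np.maximum(.051-R,0)*1]
    s=least_squares(f,q.mean(0),x_scale=.01,loss='soft_l1',f_scale=.002); print(n,s.x,np.hypot(*(q-s.x).T).min(),np.hypot(*(q-s.x).T).max())
    k=W[m&(abs(W[...,2]-.101)<.006)&(abs(W[...,0]-.54)<.07)&(abs(W[...,1]+.25)<.07)][:,:2]
    def f(c):
        R=np.hypot(*(k-c).T); return np.maximum(R-.0555,0)
    s=least_squares(f,k.mean(0),x_scale=.01); print("lid",s.x)
    h=W[m&(W[...,2]>.04)&(W[...,2]<.105)&(np.hypot(W[...,0]-.542,W[...,1]+.247)>.075)&(np.hypot(W[...,0]-.542,W[...,1]+.247)<.105)]
    v=h[:,:2].mean(0)-[.542,-.247]; print("handle",len(h),np.degrees(np.arctan2(v[1],v[0])))
E
```

```text
scene [0.58088081 0.24409281] 0.04673964001338108 0.07551295596968279
lid [ 0.54310165 -0.24734692]
handle 79 -60.66133971923815
side [0.57897259 0.24177487] 0.04065358829320265 0.07660595130645831
lid [ 0.54402764 -0.25465186]
handle 84 -65.95706698207745
```

```bash
cat >> h.py <<'E'
def plan(p,yaw,pose=None):
    "tool-frame offset & turn to reach TCP p with tool-down, tool-x yaw (deg)"
    s=r.sense(); R=Ro.from_rotvec(s['ee_rot'] if pose is None else pose[1]); q=s['eef_pos'] if pose is None else pose[0]
    y=np.radians(yaw); T=np.array([[np.cos(y),np.sin(y),0],[np.sin(y),-np.cos(y),0],[0,0,-1]]).T
    T=np.c_[[np.cos(y),np.sin(y),0],[np.sin(y),-np.cos(y),0],[0,0,-1]]
    print("t %.2f"%s['t'],"pos",s['eef_pos'].round(4),"j",s['joint_pos'].round(2),"F",s['contact_force'].round(1),"w",round(float(s['grip_width']),3))
    x=R.as_matrix()[:,0]; print("yawx %.2f"%np.degrees(np.arctan2(x[1],x[0])))
    print("offset",R.inv().apply(np.array(p)-q).round(4),"turn",np.degrees((R.inv()*Ro.from_matrix(T)).as_rotvec()).round(2))
E
python3 - <<'E'
from h import *
plan([.61,.18,.36],116)
E
```

```text
t 0.15 pos [ 0.2645 -0.5381  0.2368] j [-1.2   0.13  1.49 -0.    1.52 -0.09] F [-0.1 -0.4  0.3] w 0.999
yawx 26.17
offset [ 0.6268 -0.4923 -0.1224] turn [-6.000e-02 -7.000e-02 -8.983e+01]
```

Request:
drive_tool --increments '[{"grip": 1,"offset": [0.02,-0.02,-0.03],"turn": [0,0,-7]},{"grip": 1,"offset": [0.04,-0.04,-0.06],"turn": [0,0,-14]},{"grip": 1,"offset": [0.07,-0.06,-0.08],"turn": [0,0,-21]},{"grip": 1,"offset": [0.1,-0.08,-0.1],"turn": [0,0,-28]},{"grip": 1,"offset": [0.13,-0.1,-0.12],"turn": [0,0,-35]},{"grip": 1,"offset": [0.16,-0.12,-0.12],"turn": [0,0,-42]},{"grip": 1,"offset": [0.19,-0.14,-0.12],"turn": [0,0,-49]},{"grip": 1,"offset": [0.22,-0.17,-0.12],"turn": [0,0,-56]}]'

```text
t: 0.82
eef_pos: [0.3877, -0.2887, 0.3577]
ee_rot: [2.362, 2.07, 0.0]
contact_force: [0.3, -0.4, -0.6]
grip_width: 0.998
```

```bash
python3 - <<'E'
from h import *
plan([.61,.18,.36],116)
E
```

```text
t 0.82 pos [ 0.3877 -0.2887  0.3577] j [-0.75 -0.21  1.6  -0.    1.75 -0.61] F [ 0.3 -0.4 -0.6] w 0.998
yawx 82.48
offset [ 0.4937  0.1591 -0.0025] turn [ 3.000e-02  4.000e-02 -3.352e+01]
```

Request:
drive_tool --increments '[{"grip": 1,"offset": [0.04,0.013,0],"turn": [0,0,-6]},{"grip": 1,"offset": [0.078,0.025,0],"turn": [0,0,-12]},{"grip": 1,"offset": [0.117,0.038,0],"turn": [0,0,-18]},{"grip": 1,"offset": [0.156,0.05,0],"turn": [0,0,-24]},{"grip": 1,"offset": [0.195,0.063,0],"turn": [0,0,-30]},{"grip": 1,"offset": [0.234,0.075,0],"turn": [0,0,-33.5]},{"grip": 1,"offset": [0.273,0.088,0],"turn": [0,0,-33.5]},{"grip": 1,"offset": [0.31,0.1,0],"turn": [0,0,-33.5]}]'

```text
t: 1.48
eef_pos: [0.5286, 0.0062, 0.3575]
ee_rot: [-1.671, -2.66, -0.0]
contact_force: [0.5, -0.3, -0.3]
grip_width: 1.0
```

```bash
python3 - <<'E'
from h import *
plan([.61,.18,.36],116)
E
```

```text
t 1.48 pos [0.5286 0.0062 0.3575] j [-0.09 -0.08  1.49  0.    1.74 -0.53] F [ 0.5 -0.3 -0.3] w 1.0
yawx 115.72
offset [ 0.1212  0.1488 -0.0025] turn [ 0.   -0.   -0.28]
```

Request:
drive_tool --increments '[{"grip": 1,"offset": [0.12,0.149,0],"turn": [0,0,-0.3]},{"grip": 1,"offset": [0.12,0.149,0],"turn": [0,0,-0.3]},{"grip": 1,"offset": [0.12,0.149,0],"turn": [0,0,-0.3]},{"grip": 1,"offset": [0.12,0.149,0],"turn": [0,0,-0.3]},{"grip": 1,"offset": [0.12,0.149,0],"turn": [0,0,-0.3]},{"grip": 1,"offset": [0.12,0.149,0],"turn": [0,0,-0.3]},{"grip": 1,"offset": [0.12,0.149,0],"turn": [0,0,-0.3]},{"grip": 1,"offset": [0.12,0.149,0],"turn": [0,0,-0.3]}]'

```text
t: 2.15
eef_pos: [0.6103, 0.1762, 0.3572]
ee_rot: [-1.665, -2.664, 0.002]
contact_force: [0.4, -0.9, -0.1]
grip_width: 1.004
```

```bash
python3 - <<'E'
from h import *
plan([.574,-.311,.36],116)
s=r.sense(); p,d=r.read_camera("wrist"); np.savez("wm.npz",p=p,d=d,a=s['eef_pos'],b=s['ee_rot'])
W=cloud("wrist",d,(s['eef_pos'],s['ee_rot'])); m=d>0
t=m&(abs(W[...,2]-.124)<.005); q=W[t]; print(len(q),q.mean(0))
cv2.imwrite("pics/wm.png",p[...,::-1])
plan([.574,-.311,.36],116)
E
```

```text
t 2.15 pos [0.6103 0.1762 0.3572] j [ 0.2   0.21  1.18 -0.    1.75 -0.25] F [ 0.4 -0.9 -0.1] w 1.004
yawx 115.98
offset [-0.4221 -0.246  -0.0025] turn [-0.06  0.01 -0.02]
6078 [0.57194824 0.24312901 0.12343962]
t 2.20 pos [0.6103 0.1756 0.3576] j [ 0.2   0.21  1.18 -0.    1.75 -0.25] F [-0.3 -0.4  0.1] w 0.999
yawx 115.93
offset [-0.4218 -0.2454 -0.0022] turn [-0.03  0.02 -0.07]
```

View pics/wm.png

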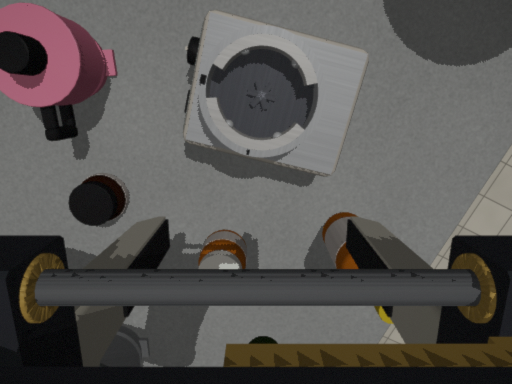

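The wrist view shows the collar centred near (260,95), with black rim marks at (204,80) for locked and (248,152) for set-in. The dial is at the left edge (192,50). Next I'll fit the centre and yaw.

```bash
cat > mill.py <<'E'
from h import *
z=np.load("wm.npz");p,d=z['p'],z['d']; W=cloud("wrist",d,(z['a'],z['b'])); m=d>0
u0,v0=120,0
sel=np.zeros_like(m); sel[0:185,170:385]=True
t=(sel&m&(abs(W[...,2]-.124)<.004)).astype(np.uint8)
n,lab,st,_=cv2.connectedComponentsWithStats(t); i=1+np.argmax(st[1:,4]); t=(lab==i).astype(np.uint8)
cs,h=cv2.findContours(t,cv2.RETR_CCOMP,cv2.CHAIN_APPROX_NONE)
C=max(cs,key=len)[:,0]; q=W[C[:,1],C[:,0],:2]
c,R=fitc(q)
for _ in range(10):
    e=np.hypot(*(q-c).T)-R; k=abs(e)<.002; c,R=fitc(q[k])
print("outer",c,R,k.sum(),len(k))
a=W[t>0][:,:2]; rr=np.hypot(*(a-c).T)
inn=(rr<.056); 
q=a[(rr<.0515)]; 
if len(q)>20: print("inner",fitc(q),len(q))
s=(sel&m&(abs(W[...,2]-.09)<.006)).astype(np.uint8)|t
P=W[(s>0)&m]; P=P[:,:2][np.hypot(*(P[:,:2]-c).T)<.16]
print("rect",cv2.minAreaRect(P.astype(np.float32)))
g=p.mean(-1); ring=(t>0)&(rr.max()>0)
dk=sel&m&(abs(W[...,2]-.124)<.006)&(g<55); 
n,lab,st,_=cv2.connectedComponentsWithStats(dk.astype(np.uint8))
for j in range(1,n):
    if st[j,4]>4:
        w=W[lab==j].mean(0)[:2]-c; print(st[j],np.hypot(*w).round(4),np.degrees(np.arctan2(w[1],w[0])).round(2))
ang=np.degrees(np.arctan2(*(a-c).T[::-1])); hist=np.histogram(ang[(rr<.058)],bins=np.arange(-180,181,5))[0]
print(dict(zip(range(-180,180,5),hist)))
E
python3 mill.py; python3 - <<'E'
import cv2
i=cv2.imread("pics/wm.png")[0:190,170:390]; cv2.imwrite("pics/wmc.png",cv2.resize(i,None,fx=3,fy=3,interpolation=cv2.INTER_CUBIC))
E
```

```text
outer [0.58130988 0.24420754] 0.06849299604012762 365 365
inner (array([0.58130871, 0.24415163]), np.float64(0.05032135072994035)) 528
rect ((0.5959676504135132, 0.24742186069488525), (0.19303438067436218, 0.15345898270606995), 12.12622356414795)
[200  75   6   9  42] 0.0649 -167.75
[247 150   2   4   7] 0.0648 -77.93
{-180: np.int64(0), -175: np.int64(0), -170: np.int64(0), -165: np.int64(0), -160: np.int64(0), -155: np.int64(1), -150: np.int64(37), -145: np.int64(35), -140: np.int64(37), -135: np.int64(33), -130: np.int64(35), -125: np.int64(36), -120: np.int64(33), -115: np.int64(35), -110: np.int64(32), -105: np.int64(32), -100: np.int64(33), -95: np.int64(34), -90: np.int64(32), -85: np.int64(32), -80: np.int64(31), -75: np.int64(33), -70: np.int64(33), -65: np.int64(33), -60: np.int64(33), -55: np.int64(33), -50: np.int64(34), -45: np.int64(32), -40: np.int64(33), -35: np.int64(32), -30: np.int64(33), -25: np.int64(35), -20: np.int64(32), -15: np.int64(15), -10: np.int64(0), -5: np.int64(0), 0: np.int64(0), 5: np.int64(0), 10: np.int64(0), 15: np.int64(0), 20: np.int64(0), 25: np.int64(0), 30: np.int64(0), 35: np.int64(24), 40: np.int64(36), 45: np.int64(39), 50: np.int64(39), 55: np.int64(38), 60: np.int64(41), 65: np.int64(39), 70: np.int64(40), 75: np.int64(43), 80: np.int64(41), 85: np.int64(41), 90: np.int64(42), 95: np.int64(41), 100: np.int64(41), 105: np.int64(42), 110: np.int64(39), 115: np.int64(41), 120: np.int64(41), 125: np.int64(41), 130: np.int64(43), 135: np.int64(40), 140: np.int64(41), 145: np.int64(41), 150: np.int64(40), 155: np.int64(38), 160: np.int64(41), 165: np.int64(40), 170: np.int64(38), 175: np.int64(0)}
```

View pics/wmc.png

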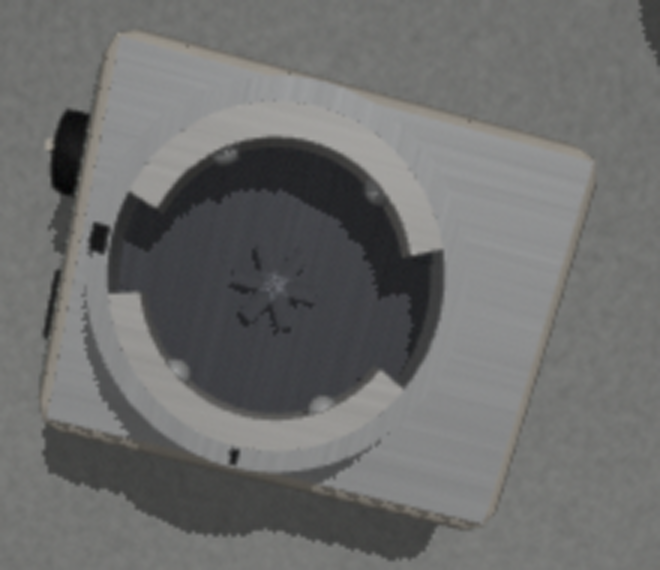

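The fits agree: mill centre (0.5813, 0.2442), yaw 12.1°. Next, look at the cup in the same orientation.

Request:
drive_tool --increments '[{"grip": 1,"offset": [-0.25,-0.145,0],"turn": [0,0,0]},{"grip": 1,"offset": [-0.25,-0.145,0],"turn": [0,0,0]},{"grip": 1,"offset": [-0.25,-0.145,0],"turn": [0,0,0]},{"grip": 1,"offset": [-0.25,-0.145,0],"turn": [0,0,0]},{"grip": 1,"offset": [-0.25,-0.145,0],"turn": [0,0,0]},{"grip": 1,"offset": [-0.25,-0.145,0],"turn": [0,0,0]},{"grip": 1,"offset": [-0.25,-0.145,0],"turn": [0,0,0]},{"grip": 1,"offset": [-0.25,-0.145,0],"turn": [0,0,0]}]'

```text
t: 2.87
eef_pos: [0.5876, -0.1198, 0.358]
ee_rot: [1.676, 2.655, -0.004]
contact_force: [1.3, 0.5, -0.1]
grip_width: 0.997
```

Request:
drive_tool --increments '[{"grip": 1,"offset": [-0.172,-0.1,0],"turn": [0,0,0]},{"grip": 1,"offset": [-0.172,-0.1,0],"turn": [0,0,0]},{"grip": 1,"offset": [-0.172,-0.1,0],"turn": [0,0,0]},{"grip": 1,"offset": [-0.172,-0.1,0],"turn": [0,0,0]},{"grip": 1,"offset": [-0.172,-0.1,0],"turn": [0,0,0]},{"grip": 1,"offset": [-0.172,-0.1,0],"turn": [0,0,0]},{"grip": 1,"offset": [-0.172,-0.1,0],"turn": [0,0,0]},{"grip": 1,"offset": [-0.172,-0.1,0],"turn": [0,0,0]}]'

```text
t: 3.53
eef_pos: [0.5744, -0.3103, 0.358]
ee_rot: [1.667, 2.662, 0.001]
contact_force: [0.4, 0.2, 0.0]
grip_width: 0.995
```

```bash
cat > cup.py <<'E'
from h import *
s=r.sense(); p,d=r.read_camera("wrist"); np.savez("wc.npz",p=p,d=d,a=s['eef_pos'],b=s['ee_rot'])
cv2.imwrite("pics/wc.png",p[...,::-1])
W=cloud("wrist",d,(s['eef_pos'],s['ee_rot'])); m=d>0
near=m&(np.hypot(W[...,0]-.543,W[...,1]+.248)<.12)
def fit(z,tol,R0):
    t=(near&(abs(W[...,2]-z)<tol)).astype(np.uint8)
    n,lab,st,_=cv2.connectedComponentsWithStats(t); t=(lab==1+np.argmax(st[1:,4])).astype(np.uint8)
    cs,_=cv2.findContours(t,cv2.RETR_EXTERNAL,cv2.CHAIN_APPROX_NONE); C=max(cs,key=len)[:,0]; q=W[C[:,1],C[:,0],:2]
    c,R=fitc(q)
    for _ in range(10):
        k=abs(np.hypot(*(q-c).T)-R)<.002; c,R=fitc(q[k])
    print(z,c,R,k.sum(),len(k),"zmed",np.median(W[t>0][:,2])); return c
c=fit(.101,.005,.0555); fit(.135,.004,.021)
rr=np.hypot(W[...,0]-c[0],W[...,1]-c[1])
for a,b in((.06,.072),(.075,.1)):
    h=W[m&(W[...,2]>.08)&(W[...,2]<.1)&(rr>a)&(rr<b)]
    if len(h):
        w=h[:,:2]-c; an=np.degrees(np.arctan2(w[:,1],w[:,0])); print("handle",a,len(h),np.median(an),an.min(),an.max(),"lat", )
        v=np.array([np.cos(np.radians(np.median(an))),np.sin(np.radians(np.median(an)))]); l=w@[-v[1],v[0]]; print(np.percentile(l,[2,98]),np.degrees(np.arctan2(np.mean(np.percentile(l,[2,98])),.085)))
plan([c[0],c[1],.30],116)
E
python3 cup.py
```

```text
0.101 [ 0.54268157 -0.24593894] 0.054592611152868425 274 274 zmed 0.10044702685753806
0.135 [ 0.54262763 -0.24599855] 0.02011336069325907 110 110 zmed 0.1343625194026245
handle 0.06 121 -62.32559490129912 -69.11720841003778 -55.22244330325592 lat
[-0.0073953   0.00748545] 0.030383562429094693
handle 0.075 214 -62.59807540715886 -68.18300829053975 -56.6907163066065 lat
[-0.0076727   0.00846333] 0.26646772554908743
t 3.58 pos [ 0.5748 -0.3096  0.3582] j [-0.57  0.26  1.12  0.    1.76 -1.03] F [-0.7  0.8  0.6] w 0.999
yawx 115.96
offset [ 0.0713 -0.001   0.0581] turn [ 0.03  0.01 -0.04]
```

View pics/wc.png

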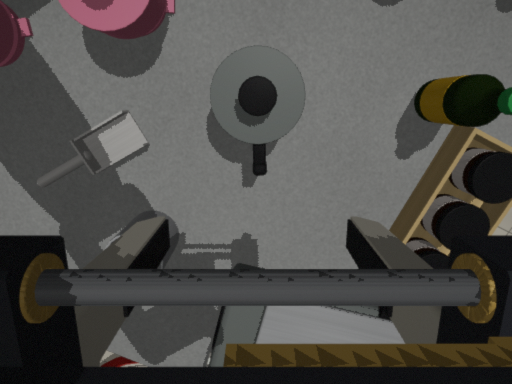

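The cup axis is at pixel (257,95), world (0.5427,-0.2460). The handle is at (260,165), yaw -62.5°. Align over the knob and descend.

Request:
drive_tool --increments '[{"grip": 1,"offset": [0.036,0,0.02],"turn": [0,0,0]},{"grip": 1,"offset": [0.071,-0.001,0.04],"turn": [0,0,0]},{"grip": 1,"offset": [0.0713,-0.001,0.07],"turn": [0,0,0]},{"grip": 1,"offset": [0.0713,-0.001,0.1],"turn": [0,0,0]},{"grip": 1,"offset": [0.0713,-0.001,0.13],"turn": [0,0,0]},{"grip": 1,"offset": [0.0713,-0.001,0.15],"turn": [0,0,0]},{"grip": 1,"offset": [0.0713,-0.001,0.16],"turn": [0,0,0]},{"grip": 1,"offset": [0.0713,-0.001,0.16],"turn": [0,0,0]}]'

```text
t: 4.25
eef_pos: [0.5417, -0.2444, 0.1951]
ee_rot: [-1.661, -2.662, 0.0]
contact_force: [-0.5, 1.2, 0.5]
grip_width: 1.0
```

```bash
python3 - <<'E'
from h import *
plan([.5427,-.2460,.126],116)
E
```

```text
t 4.25 pos [ 0.5417 -0.2444  0.1951] j [-0.51  0.14  1.55  0.    1.45 -0.97] F [-0.5  1.2  0.5] w 1.0
yawx 116.06
offset [-0.0021  0.0003  0.0691] turn [-0.13 -0.2   0.06]
```

Request:
drive_tool --increments '[{"grip": 1,"offset": [-0.001,0,0.025],"turn": [0,0,0]},{"grip": 1,"offset": [-0.001,0,0.045],"turn": [0,0,0]},{"grip": 1,"offset": [-0.001,0,0.06],"turn": [0,0,0]},{"grip": 1,"offset": [-0.001,0,0.069],"turn": [0,0,0]},{"grip": 1,"offset": [-0.001,0,0.069],"turn": [0,0,0]},{"grip": 1,"offset": [-0.001,0,0.069],"turn": [0,0,0]}]'

```text
t: 4.75
eef_pos: [0.544, -0.2474, 0.13]
ee_rot: [1.664, 2.663, 0.0]
contact_force: [-0.5, -0.1, 0.5]
grip_width: 0.996
```

```bash
python3 - <<'E'
from h import *
plan([.5427,-.2460,.126],116)
s=r.sense();p,d=r.read_camera("wrist"); cv2.imwrite("pics/g0.png",p[...,::-1])
plan([.5427,-.2460,.126],116)
E
```

```text
t 4.75 pos [ 0.544  -0.2474  0.13  ] j [-0.51  0.2   1.61  0.    1.33 -0.97] F [-0.5 -0.1  0.5] w 0.996
yawx 115.99
offset [ 0.0018 -0.0006  0.004 ] turn [ 0.04  0.06 -0.01]
t 4.80 pos [ 0.5444 -0.2476  0.1306] j [-0.51  0.2   1.61  0.    1.33 -0.97] F [ 0.3 -0.   0.3] w 1.002
yawx 115.99
offset [ 0.0022 -0.0008  0.0046] turn [ 0.09  0.12 -0.01]
```

View pics/g0.png

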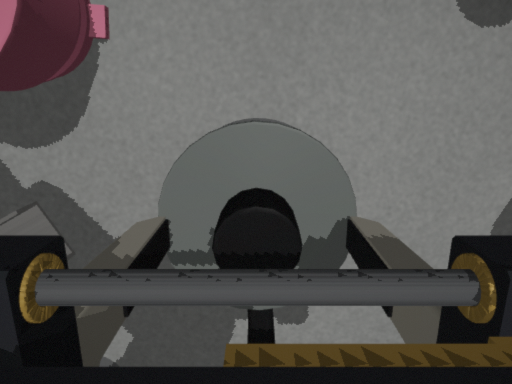

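The knob (213–301, centre 257) is centred between the fingers (168 and 347). Nudge and grip.

Request:
drive_tool --increments '[{"grip": 1,"offset": [0.002,-0.001,0.004],"turn": [0,0,0]},{"grip": 1,"offset": [0.002,-0.001,0.004],"turn": [0,0,0]},{"grip": -0.2,"offset": [0.002,-0.001,0.004],"turn": [0,0,0]},{"grip": -0.4,"offset": [0.002,-0.001,0.004],"turn": [0,0,0]},{"grip": -1,"offset": [0.002,-0.001,0.004],"turn": [0,0,0]},{"grip": -1,"offset": [0.002,-0.001,0.004],"turn": [0,0,0]},{"grip": -1,"offset": [0.002,-0.001,0.004],"turn": [0,0,0]},{"grip": -1,"offset": [0.002,-0.001,0.004],"turn": [0,0,0]}]' --newtons 55

```text
t: 5.47
eef_pos: [0.5416, -0.246, 0.1246]
ee_rot: [-1.665, -2.664, -0.0]
contact_force: [-0.2, 0.0, 0.3]
grip_width: 0.624
```

Request:
drive_tool --increments '[{"grip": -1,"offset": [0,0,0],"turn": [0,0,0]},{"grip": -1,"offset": [0,0,0],"turn": [0,0,0]},{"grip": -1,"offset": [0,0,0],"turn": [0,0,0]},{"grip": -1,"offset": [0,0,0],"turn": [0,0,0]}]'

```text
t: 5.8
eef_pos: [0.5419, -0.2458, 0.1247]
ee_rot: [1.665, 2.663, 0.001]
contact_force: [1.8, 0.7, -0.8]
grip_width: 0.441
```

```bash
python3 - <<'E'
from h import *
plan([.5427,-.2460,.29],116)
E
```

```text
t 5.80 pos [ 0.5419 -0.2458  0.1247] j [-0.51  0.2   1.63  0.    1.32 -0.97] F [ 1.8  0.7 -0.8] w 0.441
yawx 115.98
offset [-0.0005  0.0008 -0.1653] turn [ 0.03  0.01 -0.02]
```

Request:
drive_tool --increments '[{"grip": -1,"offset": [0,0,0],"turn": [0,0,0]},{"grip": -1,"offset": [0,0,-0.01],"turn": [0,0,0]},{"grip": -1,"offset": [0,0,-0.03],"turn": [0,0,0]},{"grip": -1,"offset": [0,0,-0.055],"turn": [0,0,0]},{"grip": -1,"offset": [0,0,-0.08],"turn": [0,0,0]},{"grip": -1,"offset": [0,0,-0.11],"turn": [0,0,0]},{"grip": -1,"offset": [0,0,-0.14],"turn": [0,0,0]},{"grip": -1,"offset": [0,0,-0.17],"turn": [0,0,0]}]'

```text
t: 6.47
eef_pos: [0.5405, -0.2457, 0.2955]
ee_rot: [-1.665, -2.662, 0.001]
contact_force: [0.3, 0.1, -3.8]
grip_width: 0.447
```

```bash
python3 - <<'E'
from h import *
p,d=r.read_camera("wrist"); cv2.imwrite("pics/g1.png",p[...,::-1])
plan([.5813,.2442,.295],100.6)
E
```

```text
t 6.52 pos [ 0.5426 -0.2468  0.3035] j [-0.51  0.09  1.41 -0.    1.63 -0.97] F [ 0.  -1.1  1.5] w 0.441
yawx 115.96
offset [0.4245 0.2497 0.0068] turn [ 0.27  0.33 15.36]
```

View pics/g1.png

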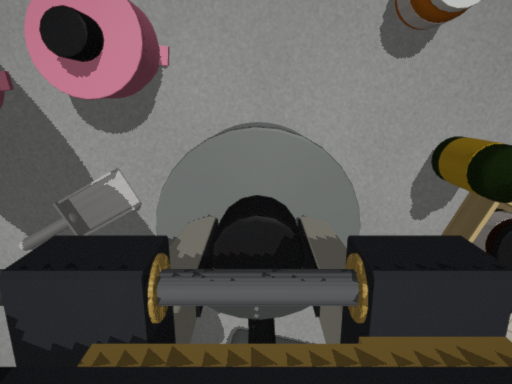

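The cup is held level, lid and knob centred at column ~258, handle below at (261,330). Carry it over.

Request:
drive_tool --increments '[{"grip": -1,"offset": [0.013,0.008,0],"turn": [0,0,1]},{"grip": -1,"offset": [0.035,0.021,0],"turn": [0,0,2]},{"grip": -1,"offset": [0.06,0.036,0],"turn": [0,0,3]},{"grip": -1,"offset": [0.087,0.051,0],"turn": [0,0,4]},{"grip": -1,"offset": [0.115,0.067,0],"turn": [0,0,5]},{"grip": -1,"offset": [0.143,0.084,0],"turn": [0,0,6]},{"grip": -1,"offset": [0.171,0.1,0],"turn": [0,0,7]},{"grip": -1,"offset": [0.199,0.117,0],"turn": [0,0,8]}]'

```text
t: 7.18
eef_pos: [0.5587, -0.0145, 0.294]
ee_rot: [-1.848, -2.539, 0.002]
contact_force: [1.4, -0.7, -4.7]
grip_width: 0.447
```

Request:
drive_tool --increments '[{"grip": -1,"offset": [0.028,0.014,0],"turn": [0,0,1]},{"grip": -1,"offset": [0.056,0.028,0],"turn": [0,0,2]},{"grip": -1,"offset": [0.084,0.042,0],"turn": [0,0,3]},{"grip": -1,"offset": [0.112,0.056,0],"turn": [0,0,4]},{"grip": -1,"offset": [0.138,0.069,0],"turn": [0,0,5]},{"grip": -1,"offset": [0.158,0.079,0],"turn": [0,0,6]},{"grip": -1,"offset": [0.172,0.087,0],"turn": [0,0,7]},{"grip": -1,"offset": [0.18,0.09,0],"turn": [0,0,7.4]}]'

```text
t: 7.85
eef_pos: [0.5891, 0.1851, 0.2936]
ee_rot: [-2.005, -2.416, 0.002]
contact_force: [-0.5, -0.4, -4.4]
grip_width: 0.448
```

```bash
python3 - <<'E'
from h import *
plan([.5813,.2442,.285],100.6)
E
```

```text
t 7.85 pos [0.5891 0.1851 0.2936] j [0.22 0.16 1.35 0.   1.63 0.04] F [-0.5 -0.4 -4.4] w 0.448
yawx 100.63
offset [0.0595 0.0033 0.0086] turn [-0.12 -0.01  0.03]
```

Request:
drive_tool --increments '[{"grip": -1,"offset": [0.02,0.001,0.006],"turn": [0,0,0]},{"grip": -1,"offset": [0.045,0.003,0.015],"turn": [0,0,0]},{"grip": -1,"offset": [0.06,0.003,0.02],"turn": [0,0,0]},{"grip": -1,"offset": [0.06,0.003,0.025],"turn": [0,0,0]},{"grip": -1,"offset": [0.06,0.003,0.028],"turn": [0,0,0]},{"grip": -1,"offset": [0.06,0.003,0.028],"turn": [0,0,0]},{"grip": -1,"offset": [0.06,0.003,0.028],"turn": [0,0,0]},{"grip": -1,"offset": [0.06,0.003,0.028],"turn": [0,0,0]}]'

```text
t: 8.52
eef_pos: [0.582, 0.2417, 0.2672]
ee_rot: [2.008, 2.415, 0.0]
contact_force: [0.5, 0.5, -4.9]
grip_width: 0.444
```

```bash
python3 - <<'E'
from h import *
plan([.5813,.2442,.25],100.6)
T=[]
for n in("scene","side","wrist"):
    p,d=r.read_camera(n); np.savez(f"{n}1.npz",p=p,d=d); b={"scene":(260,110,110,100),"side":(200,70,120,110),"wrist":(0,0,512,384)}[n]
    q=p[b[1]:b[1]+b[3],b[0]:b[0]+b[2],::-1]; f=400/q.shape[1]; T.append(cv2.resize(q,(400,300) ))
cv2.imwrite("pics/m1.png",np.vstack([np.hstack(T[:2]),np.hstack([T[2],T[2]*0])]))
plan([.5813,.2442,.25],100.6)
E
```

```text
t 8.52 pos [0.582  0.2417 0.2672] j [ 0.31  0.2   1.36 -0.    1.58  0.13] F [ 0.5  0.5 -4.9] w 0.444
yawx 100.51
offset [ 0.0025 -0.0002  0.0172] turn [ 0.03  0.01 -0.09]
t 8.67 pos [0.582  0.2422 0.2673] j [ 0.31  0.2   1.36 -0.    1.58  0.13] F [-0.4 -0.1 -5.8] w 0.445
yawx 100.53
offset [ 0.0021 -0.0003  0.0173] turn [ 0.05  0.   -0.07]
```

View pics/m1.png

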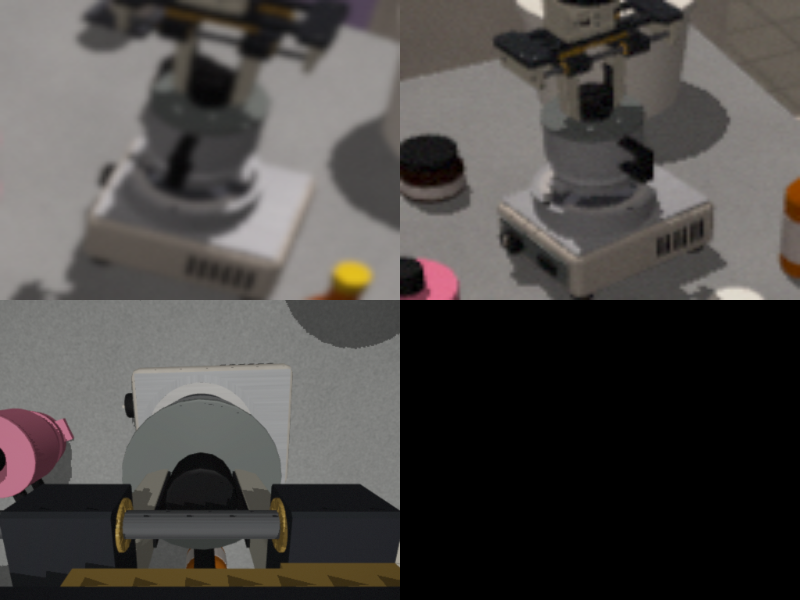

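Over the collar, the cup is upright and the handle points to the mill's right side. Check the in-hand offset from that same wrist frame.

```bash
python3 - <<'E'
from h import *
s=r.sense(); d=np.load("wrist1.npz")['d']
W=cloud("wrist",d,(s['eef_pos'],s['ee_rot'])); m=d>0
t=m&(abs(W[...,2]-.2435)<.006)&(np.hypot(W[...,0]-.581,W[...,1]-.244)<.075)
q=W[t]; print(len(q),np.median(q[:,2]))
t=t.astype(np.uint8); t[215:]=0
# edge points: top-most per column (outer lid rim)
v,u=np.nonzero(t); top=np.array([[c,v[u==c].min()] for c in np.unique(u)])
e=W[top[:,1],top[:,0],:2]; c,R=fitc(e)
for _ in range(10):
    k=abs(np.hypot(*(e-c).T)-R)<.0015; c,R=fitc(e[k])
print(c,R,k.sum(),len(k))
from scipy.optimize import least_squares
o=least_squares(lambda x:np.hypot(*(e[k]-x).T)-.0546,c); print("fixedR",o.x)
# collar visible bits
t=m&(abs(W[...,2]-.124)<.004)&(np.hypot(W[...,0]-.581,W[...,1]-.244)<.08); q=W[t]; print(len(q))
rr=np.hypot(*(q[:,:2]-[.5813,.2442]).T); print(rr.max(),np.percentile(rr,99))
# handle
lid=o.x
rr=np.hypot(W[...,0]-lid[0],W[...,1]-lid[1])
h=W[m&(rr>.06)&(rr<.105)&(W[...,2]>.2)&(W[...,2]<.2415)]
w=h[:,:2]-lid; an=np.degrees(np.arctan2(w[:,1],w[:,0])); print(len(h),np.median(an),np.percentile(an,[2,98]))
E
```

```text
15553 0.24321374793494716
[0.58158793 0.2415481 ] 0.05502573625915307 203 203
fixedR [0.5815016  0.24203494]
3532
0.06916466983856977 0.06892655637116912
669 -77.70650515054699 [-84.19792848 -71.64236003]
```

In-hand yaw -77.7° (target -77.9°), so only about 2 mm of shift is needed. Descend slowly.

Request:
drive_tool --increments '[{"grip": -1,"offset": [0.002,0,0],"turn": [0,0,0]},{"grip": -1,"offset": [0.002,0,0.005],"turn": [0,0,0]},{"grip": -1,"offset": [0.002,0,0.01],"turn": [0,0,0]},{"grip": -1,"offset": [0.002,0,0.015],"turn": [0,0,0]},{"grip": -1,"offset": [0.002,0,0.02],"turn": [0,0,0]},{"grip": -1,"offset": [0.002,0,0.023],"turn": [0,0,0]},{"grip": -1,"offset": [0.002,0,0.023],"turn": [0,0,0]},{"grip": -1,"offset": [0.002,0,0.023],"turn": [0,0,0]}]' --newtons 60

```text
t: 9.33
eef_pos: [0.581, 0.2446, 0.2431]
ee_rot: [-2.007, -2.416, 0.001]
contact_force: [-0.2, 0.8, -5.0]
grip_width: 0.441
```

Request:
drive_tool --increments '[{"grip": -1,"offset": [0,0,0.003],"turn": [0,0,0]},{"grip": -1,"offset": [0,0,0.006],"turn": [0,0,0]},{"grip": -1,"offset": [0,0,0.009],"turn": [0,0,0]},{"grip": -1,"offset": [0,0,0.009],"turn": [0,0,0]}]'

```text
t: 9.67
eef_pos: [0.5809, 0.2446, 0.2337]
ee_rot: [-2.007, -2.416, 0.002]
contact_force: [-1.0, -0.7, -5.4]
grip_width: 0.444
```

```bash
python3 - <<'E'
from h import *
plan([.5813,.2442,.2275],100.6)
E
```

```text
t 9.67 pos [0.5809 0.2446 0.2337] j [0.32 0.21 1.4  0.   1.53 0.13] F [-1.  -0.7 -5.4] w 0.444
yawx 100.57
offset [-0.0004  0.0004  0.0062] turn [-0.07  0.01 -0.03]
```

The foot is 15 mm inside the mouth with no contact force, so the lugs are in their keyways. Continue.

Request:
drive_tool --increments '[{"grip": -1,"offset": [0,0,0.002],"turn": [0,0,0]},{"grip": -1,"offset": [0,0,0.004],"turn": [0,0,0]},{"grip": -1,"offset": [0,0,0.006],"turn": [0,0,0]},{"grip": -1,"offset": [0,0,0.008],"turn": [0,0,0]},{"grip": -1,"offset": [0,0,0.01],"turn": [0,0,0]},{"grip": -1,"offset": [0,0,0.01],"turn": [0,0,0]}]'

```text
t: 10.17
eef_pos: [0.582, 0.2449, 0.2264]
ee_rot: [2.006, 2.415, 0.004]
contact_force: [-0.4, -0.3, 3.1]
grip_width: 0.443
```

Request:
drive_tool --increments '[{"grip": -1,"offset": [0,0,0.002],"turn": [0,0,0]},{"grip": -1,"offset": [0,0,0.004],"turn": [0,0,0]},{"grip": -1,"offset": [0,0,0.006],"turn": [0,0,0]},{"grip": -1,"offset": [0,0,0.006],"turn": [0,0,0]}]'

```text
t: 10.5
eef_pos: [0.5813, 0.2445, 0.2179]
ee_rot: [2.007, 2.416, -0.0]
contact_force: [2.9, 0.5, -8.6]
grip_width: 0.445
```

It resisted at 0.2264 and then snapped to 0.2179; home should be about 0.2147. Press the rest of the way.

Request:
drive_tool --increments '[{"grip": -1,"offset": [0,0,0.002],"turn": [0,0,0]},{"grip": -1,"offset": [0,0,0.004],"turn": [0,0,0]},{"grip": -1,"offset": [0,0,0.005],"turn": [0,0,0]},{"grip": -1,"offset": [0,0,0.005],"turn": [0,0,0]},{"grip": -1,"offset": [0,0,0.005],"turn": [0,0,0]}]'

```text
t: 10.92
eef_pos: [0.5816, 0.2447, 0.2146]
ee_rot: [2.007, 2.416, 0.001]
contact_force: [1.0, -1.2, 4.7]
grip_width: 0.443
```

```bash
python3 - <<'E'
from h import *
plan([.5813,.2442,.2147],100.6)
T=[]
for n in("scene","side"):
    p,d=r.read_camera(n); b={"scene":(260,110,110,100),"side":(200,70,120,110)}[n]
    q=p[b[1]:b[1]+b[3],b[0]:b[0]+b[2],::-1]; T.append(cv2.resize(q,(400,300) ))
cv2.imwrite("pics/m2.png",np.hstack(T))
p,d=r.read_camera("wrist"); s=r.sense(); W=cloud("wrist",d,(s['eef_pos'],s['ee_rot']))
t=(d>0)&(np.hypot(W[...,0]-.581,W[...,1]-.244)<.05); t[215:]=False
h=W[t][:,2]; h=h[(h>.17)&(h<.21)]; print("lid z",np.median(h),len(h)); print(s['contact_force'],s['moment'])
E
```

```text
t 10.92 pos [0.5816 0.2447 0.2146] j [ 0.32  0.22  1.43 -0.    1.49  0.13] F [ 1.  -1.2  4.7] w 0.443
yawx 100.57
offset [-0.0005 -0.0004 -0.0001] turn [ 0.06 -0.   -0.03]
lid z 0.19060272925306448 10525
[-0.0719514  -0.02857746  5.8582045 ] [-0.32625793  0.51142929 -0.06166414]
```

View pics/m2.png

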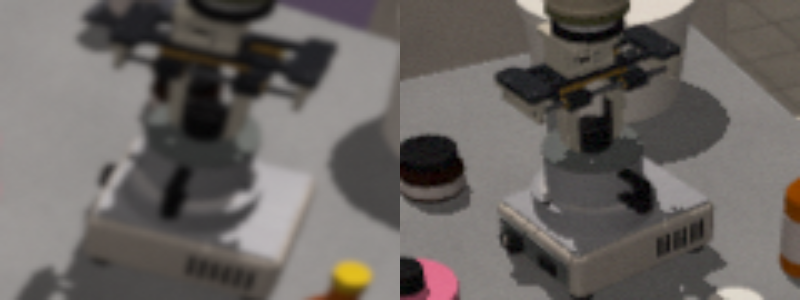

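Lid top is at 0.1906, so the underside is at 0.090: fully home. The images show the collar hidden under the cup's shoulder and the handle still on the right-hand side. Now the quarter turn clockwise (positive about tool z).

Request:
drive_tool --increments '[{"grip": -1,"offset": [0,0,0],"turn": [0,0,4]},{"grip": -1,"offset": [0,0,0],"turn": [0,0,8]},{"grip": -1,"offset": [0,0,0],"turn": [0,0,13]},{"grip": -1,"offset": [0,0,0],"turn": [0,0,18]},{"grip": -1,"offset": [0,0,0],"turn": [0,0,23]},{"grip": -1,"offset": [0,0,0],"turn": [0,0,28]},{"grip": -1,"offset": [0,0,0],"turn": [0,0,30]},{"grip": -1,"offset": [0,0,0],"turn": [0,0,30]}]'

```text
t: 11.73
eef_pos: [0.5809, 0.2446, 0.2145]
ee_rot: [-2.566, -1.811, 0.001]
contact_force: [-2.9, -2.2, 6.6]
grip_width: 0.442
```

```bash
python3 - <<'E'
from h import *
plan([.5813,.2442,.2147],10.6); print(r.sense()['moment'])
p,d=r.read_camera("wrist"); cv2.imwrite("pics/t1.png",p[...,::-1])
E
```

```text
t 11.73 pos [0.5809 0.2446 0.2145] j [0.32 0.22 1.43 0.   1.49 0.66] F [-2.9 -2.2  6.6] w 0.442
yawx 70.43
offset [-0.0002  0.0005 -0.0002] turn [-2.000e-02  3.000e-02  5.983e+01]
[-0.18508652  1.17433564 -0.0683832 ]
```

View pics/t1.png

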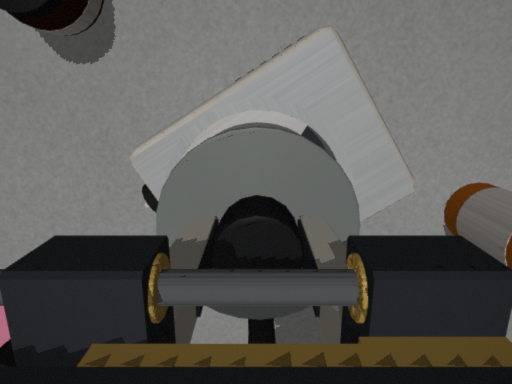

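The handle is still at column ~260 in the wrist frame, so the cup is turning with the gripper. Continue.

Request:
drive_tool --increments '[{"grip": -1,"offset": [0,0,0],"turn": [0,0,4]},{"grip": -1,"offset": [0,0,0],"turn": [0,0,9]},{"grip": -1,"offset": [0,0,0],"turn": [0,0,14]},{"grip": -1,"offset": [0,0,0],"turn": [0,0,20]},{"grip": -1,"offset": [0,0,0],"turn": [0,0,26]},{"grip": -1,"offset": [0,0,0],"turn": [0,0,32]},{"grip": -1,"offset": [0,0,0],"turn": [0,0,38]},{"grip": -1,"offset": [0,0,0],"turn": [0,0,40]}]'

```text
t: 12.45
eef_pos: [0.5809, 0.2449, 0.2145]
ee_rot: [-3.032, -0.82, 0.0]
contact_force: [-2.6, -1.3, 6.8]
grip_width: 0.44
```

Request:
drive_tool --increments '[{"grip": -1,"offset": [0,0,0],"turn": [0,0,4]},{"grip": -1,"offset": [0,0,0],"turn": [0,0,9]},{"grip": -1,"offset": [0,0,0],"turn": [0,0,14]},{"grip": -1,"offset": [0,0,0],"turn": [0,0,18]},{"grip": -1,"offset": [0,0,0],"turn": [0,0,20]},{"grip": -1,"offset": [0,0,0],"turn": [0,0,20]}]'

```text
t: 12.95
eef_pos: [0.5813, 0.2449, 0.2145]
ee_rot: [-3.128, -0.286, -0.001]
contact_force: [-1.5, -1.6, 5.4]
grip_width: 0.445
```

```bash
python3 - <<'E'
from h import *
plan([.5813,.2442,.2147],10.6); print(r.sense()['moment'])
p,d=r.read_camera("wrist"); cv2.imwrite("pics/t2.png",p[...,::-1])
E
```

```text
t 12.95 pos [0.5813 0.2449 0.2145] j [0.32 0.22 1.43 0.   1.49 1.71] F [-1.5 -1.6  5.4] w 0.445
yawx 10.45
offset [-0.0001  0.0007 -0.0002] turn [-0.02 -0.04 -0.15]
[0.25465176 0.59596327 0.12452629]
```

View pics/t2.png

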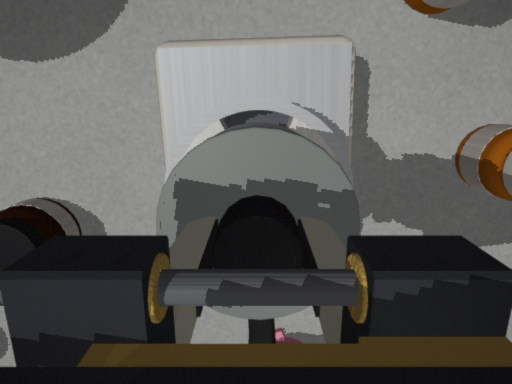

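The cup has turned the full 90° with the gripper. Nudge 3° more to feel the stop.

Request:
drive_tool --increments '[{"grip": -1,"offset": [0,0,0],"turn": [0,0,1.5]},{"grip": -1,"offset": [0,0,0],"turn": [0,0,3]},{"grip": -1,"offset": [0,0,0],"turn": [0,0,3]}]'

```text
t: 13.25
eef_pos: [0.5815, 0.2447, 0.2146]
ee_rot: [3.135, 0.206, 0.002]
contact_force: [-0.9, -1.7, 5.2]
grip_width: 0.438
```

```bash
python3 - <<'E'
from h import *
plan([.5813,.2442,.2147],10.6); print(r.sense()['moment'])
E
```

```text
t 13.25 pos [0.5815 0.2447 0.2146] j [ 0.32  0.22  1.43 -0.    1.49  1.76] F [-0.9 -1.7  5.2] w 0.438
yawx 7.53
offset [-0.0003  0.0004 -0.0001] turn [ 0.01 -0.06 -3.07]
[-0.19645518  0.38393305  0.62002812]
```

The moment about z jumped to 0.62 N m, so it is on the stop. Release, then rise.

Request:
drive_tool --increments '[{"grip": 1,"offset": [0,0,0],"turn": [0,0,0]},{"grip": 1,"offset": [0,0,0],"turn": [0,0,0]},{"grip": 1,"offset": [0,0,0],"turn": [0,0,0]},{"grip": 1,"offset": [0,0,0],"turn": [0,0,0]},{"grip": 1,"offset": [0,0,0],"turn": [0,0,0]},{"grip": 1,"offset": [0,0,0],"turn": [0,0,0]},{"grip": 1,"offset": [0,0,0],"turn": [0,0,0]}]'

```text
t: 13.83
eef_pos: [0.5812, 0.2447, 0.2135]
ee_rot: [3.135, 0.207, -0.0]
contact_force: [0.8, 0.5, -0.2]
grip_width: 0.9
```

Request:
drive_tool --increments '[{"grip": 1,"offset": [0,0,-0.01],"turn": [0,0,0]},{"grip": 1,"offset": [0,0,-0.025],"turn": [0,0,0]},{"grip": 1,"offset": [0,0,-0.045],"turn": [0,0,0]},{"grip": 1,"offset": [0,0,-0.07],"turn": [0,0,0]},{"grip": 1,"offset": [-0.02,0,-0.09],"turn": [0,0,0]},{"grip": 1,"offset": [-0.05,0,-0.12],"turn": [0,0,0]},{"grip": 1,"offset": [-0.075,0,-0.15],"turn": [0,0,0]},{"grip": 1,"offset": [-0.075,0,-0.15],"turn": [0,0,0]}]'

```text
t: 14.5
eef_pos: [0.5058, 0.2354, 0.3734]
ee_rot: [-3.131, -0.209, -0.017]
contact_force: [0.1, 0.3, 1.3]
grip_width: 1.002
```

Request:
drive_tool --increments '[{"grip": 1,"offset": [0,0,0],"turn": [0,0,0]},{"grip": 1,"offset": [0,0,0],"turn": [0,0,0]}]'

```text
t: 14.67
eef_pos: [0.507, 0.2348, 0.3643]
ee_rot: [-3.134, -0.208, -0.002]
contact_force: [0.9, -0.5, 0.5]
grip_width: 1.0
```

```bash
python3 - <<'E'
from h import *
plan([.5813,.2442,.2147],10.6)
s=r.sense(); p,d=r.read_camera("wrist"); cv2.imwrite("pics/f.png",p[...,::-1])
W=cloud("wrist",d,(s['eef_pos'],s['ee_rot'])); m=d>0; c0=np.array([.5813,.2442])
for z in(.191,.225):
    t=(m&(abs(W[...,2]-z)<.005)&(np.hypot(W[...,0]-c0[0],W[...,1]-c0[1])<.075)).astype(np.uint8)
    if t.sum()<50: print(z,"none"); continue
    C=max(cv2.findContours(t,cv2.RETR_EXTERNAL,cv2.CHAIN_APPROX_NONE)[0],key=len)[:,0]; q=W[C[:,1],C[:,0],:2]
    c,R=fitc(q); 
    for _ in range(10):
        k=abs(np.hypot(*(q-c).T)-R)<.002; c,R=fitc(q[k])
    print(z,c,R,np.median(W[t>0][:,2]))
    A=W[t>0]; g=np.linalg.lstsq(np.c_[A[:,:2],np.ones(len(A))],A[:,2],rcond=None)[0]; print("tilt",np.hypot(*g[:2]))
rr=np.hypot(W[...,0]-c0[0],W[...,1]-c0[1])
h=W[m&(rr>.065)&(rr<.1)&(W[...,2]>.165)&(W[...,2]<.19)]; w=h[:,:2]-c0; an=np.degrees(np.arctan2(w[:,1],w[:,0]))
print("handle",len(h),np.median(an%360)-360)
q,_=r.read_camera("scene"); cv2.imwrite("pics/fs.png",q[...,::-1])
E
```

```text
t 14.67 pos [0.507  0.2348 0.3643] j [ 0.34  0.    1.4  -0.    1.74  1.78] F [ 0.9 -0.5  0.5] w 1.0
yawx 7.58
offset [0.0747 0.0006 0.1497] turn [-0.01 -0.08 -3.02]
0.191 [0.58121913 0.24425166] 0.05464534811405396 0.19045767841987024
tilt 0.00143508533428014
0.225 [0.58118727 0.24423869] 0.02026647876734856 0.22438694793551617
tilt 0.0023518143872502183
handle 484 -168.64897910065457
```

View pics/f.png

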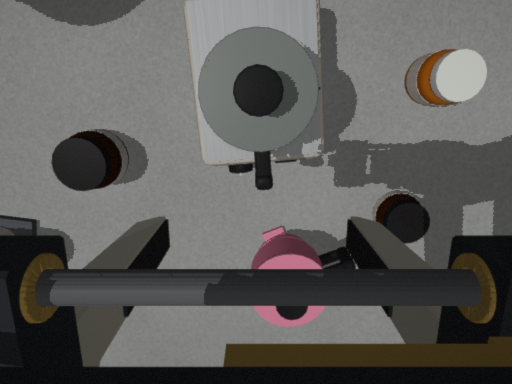

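View pics/fs.png

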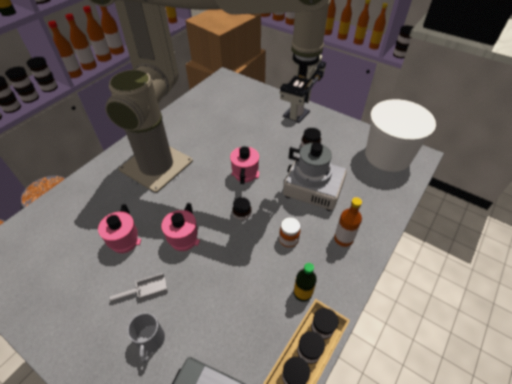

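The cup is seated at pixel (258,90) with its handle over the front panel at (263,170). Measured yaw is -168.6° against -167.9°, centre offset is about 0.1 mm and lid height 0.1905. In the scene view the bystanders are where they were, and the gripper is clear.

```bash
python3 - <<'E'
from rig import r
print(r.finish_job())
E
```

```text
the job is handed in; nothing more can be done
None
```

The cup is locked home in the mill's collar with its handle over the front panel, and the job was handed in at about 15 s. I gripped it by the lid knob, carried it upright to the mill, lowered it into the collar and pressed until it clicked. I then turned it clockwise until the wrist moment rose to 0.62 N m at the stop, let go and backed off.

- **Pressed home, before the turn:** the lid height put the underside about 90 mm up, at seat level. The handle was still over the mill's right-hand side.
- **After release:** the cup axis was within about 0.2 mm of the collar axis and tilt was about 0.002 rad. The handle was within 1° of the front line, and the lid height showed the cup still on the seat.
- **Clearance:** the gripper was clear of everything. In the last scene picture the jars, bottles, mug and scoop stood where they began; I judged that by eye and did not measure it.

No check failed or disagreed. The first handle angle from the fixed cameras was rough (-61° and -66°), so I used the wrist camera's -62.5°.

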